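# Pop the soap out and trap it on the ledge

## Robot

A 6-joint arm with a two-finger parallel gripper is mounted at the origin on the work surface. World frame = base frame: x ahead of the robot, y to its left, z up, the work surface at z = 0. Lengths are in m, angles in rad, forces in N, time in s.
With the tool pointing down it reaches from about 0.25 to 0.725 m from the base axis. Payload 4 kg.
Tool frame: the origin (TCP) lies midway between the tips of the shut fingers; the grasp point (between the pads) lies 19 mm behind it; z points along the fingers, y is the line along which they close (so a half turn about z gives the same grasp; the last joint's range is limited). The gripper opens to 85 mm and grips with 20 to 120 N. Pads are 22 mm wide; open, the fingers measure 114 mm over their backs; the gripper's body (76 mm by 85 mm) begins 54 mm behind the grasp point. The pads swing forward as they close: fully open they stand 13 mm farther back than shut.
Start: joints at [-1.344, 0.241, 0.005, 1.335, 0, 1.571], TCP at [0.112, -0.487, 0.231] pointing down, gripper open.
Joint ranges: [-2.72, 2.72], [-1.05, 1.87], [-1.09, 1.28], [-1.99, 2.15], [-1.42, 1.44], [-3.14, 3.14]. Speed limits (rad/s): [2.79, 2.79, 3.14, 3.14, 3.14, 3.14].

## Interface

Orientations are given as a unit quaternion [x, y, z, w].
In Python, from workcell import bot, camera, job_done gives the robot as it stands.
- The arm moves only by the tool carry_out, never from a script. Its argument "plan" is a list of rows, each an object of numbers: "dx", "dy", "dz": the shift along the tool's x, y, z in mm; "twist": the turn about the tool's z in degrees; "fingers": the closure, from -1 (fully open) to 1 (shut). In form: [{"dx": .., "dy": .., "dz": .., "twist": .., "fingers": ..}, ...]. A call has exactly 5 rows; each row is the pose to reach, as a shift and turn from the pose commanded when the call began, along the tool's axes at that moment; what a row does not reach only later rows make up. A row lasts 1/12 s, in which the tool goes at most 41.7 mm and 7.16 degrees, less where a joint would pass 70% of its speed; a pose out of reach is approached as far as the arm can. A call with a gripper value outside its range is refused whole. The fingers move at their own pace and stop on an object; the grip force is fixed at half the most. Time passes only in rows, so rows that repeat a pose let the fingers close, or fill a call up. It gives the time, the measured TCP pose, the force, the opening and the grip force at its end, in the units of the state.
- bot.get_obs(): the state, without advancing time (a new reading comes with each control period).
- camera(name): name is "scene" or "top" or "wrist"; returns a dict with "image" (384x512x3 uint8, red, green, blue), "intrinsics" (3x3 intrinsics, pixels), "eye" and "attitude" of the camera in the world. Camera axes: x right, y down, z forward; pixel columns grow to the right and rows downward; lengths in m; the calibration is good to about 2 mm. The wrist camera is an equidistant fisheye: a pixel r from the principal point sees the ray r / f radians off the axis. A picture is of the moment at which its call begins. There is no depth.
- job_done(): hands the job in; it is judged then, once.
The state is a dict: "clock": time; "joint_pos": joint angles; "joint_vel": joint speeds; "tau": joint torques, N m; "eef_pos": TCP position; "tool_rot": TCP orientation; "ft_force": force on the tool from outside, world axes, zero at the start; "ft_torque": the same for the moment, N m; "grip_width": finger opening in m; "grasp_force": force on a finger pad.
Only numpy, scipy, OpenCV 4.12 (cv2) and the standard library are available. Lean on these libraries where they do the work, as an engineer would, in place of code of your own. Each camera call takes 0.05 s, during which the arm holds its last target. There are 200 camera calls.

## Task

Press down the spring key beside the soap box's ledge with one fingertip and stop the soap cake that shoots out with the other finger, so that it comes to rest wholly on the draining ledge, clear in front of the gate; keep the key down until the soap lies still there. Then take the hand away so that the key springs back up and the soap stays lying on the ledge. The soap must not slide off the end and must not be lifted, and leave the teapot, bowl and spoon where they are.

Things in the scene. Friction and masses are not known exactly. Their poses are not given: they have to be found in the camera images.
- dispenser: Beige plastic soap box fixed to the counter. Origin on the counter under the gate; soap shoots out along its -x; key on its +y side; z up. From x 0 to 135 mm: roofed bay holding the soap and a spring plunger, 70 mm wide, top 56 mm above the counter. From x 0 to -150 mm: flat open draining ledge, surface 20 mm above the counter, channel 54 mm wide between side lips 4 mm wide and 5 mm high.
- soap: Off-white soap cake, loose block 70 mm (along x) by 50 by 26 mm high, about 0.1 kg. Origin: centre of its underside. At the start it lies in the bay, square to the box, floor level with the ledge, front against the gate. Once freed, the plunger (4 N falling to 2 N over 40 mm) shoots it out at about 1 m/s along the slick ledge and off the end, unless something stands in its way.
- key (a joint): Spring key and gate: 0 up, 12 mm (0.012) fully down, in m. About 3 N to start, 5.4 N fully down, plus about 1 N of rubbing while the soap leans on the gate. The gate frees the soap at about 9 to 10 mm.
- key_top (a point): Centre of the key's flat top, 36 mm (along the box's x) by 30 mm, on the left (+y) of the ledge: 70 mm in front of the box's origin, 51 mm to its +y, 38 mm above the counter when up and 26 mm when down. Moves with the key; its axes are the box's.
- gate (a point): Middle of the gate line at ledge height (20 mm above the counter), straight above the box's origin; axes as the box's. The gate is a grey bar across the channel, 0.5 to 4.5 mm in front of this line, 10 mm above the ledge when up. It is one piece with the key: sinks with it, rises when it is let go. The soap is clear of it when the soap's origin is 40 mm or more in front of this line.
- ledge_end (a point): Middle of the open end of the ledge, at ledge height, 150 mm in front of the gate line; axes as the box's. The soap is wholly on the ledge when its origin is at most 115 mm in front of the gate line.
- teapot: White ceramic teapot with its lid on, 124 mm across the belly, about 200 mm from spout to handle, 133 mm high. Origin: centre of its foot. To be left alone.
- bowl: Clear glass bowl, 130 mm across, 60 mm high. Origin: centre of its foot. To be left alone.
- spoon: Steel spoon, 170 mm long, lying on the counter along its own x. To be left alone.
There are look-alikes about, which are no part of the job. Several things have the shape of the soap; the one meant has the colours described above.

How it is judged:
By the outcome, as a careful person would: the job done as asked, in the order asked, and still so for the second after the job is handed in, with the robot touching nothing.
It also fails if it takes over 32 s, if anything falls off the work surface, if the arm or the gripper's body presses on something with over 40 N, if the wrist force passes 120 N, or if a joint passes its speed limit or range.

## Working session

There is one attempt and no reset: what is moved stays moved. The work goes in short steps, Python scripts to look and compute and a tool call to move; the robot and the scene stay as the last step left them, time stands still between calls to the robot, and variables do not carry over. Pictures are saved under pics/ and viewed, at most 10 in all, crops included, and the job is handed in when it is done.

Besides the shell and the picture viewer there is one more tool, called after ">>>" in YAML: its name, and indented under it one key for each argument. carry_out: Moves the arm, as the interface text tells. Its arguments: {"type":"object","properties":{"plan":{"type":"array","items":{"type":"object","properties":{"dx":{"type":"number"},"dy":{"type":"number"},"dz":{"type":"number"},"twist":{"type":"number"},"fingers":{"type":"number"}}}}},"required":["plan"]}

```bash
mkdir -p pics; ls; python3 - <<'E'
from workcell import bot,camera
import cv2,numpy as np,pickle
o=bot.get_obs();print({k:np.round(o[k],3) for k in('clock','eef_pos','tool_rot','grip_width','ft_force')})
d={n:camera(n) for n in('scene','top')}
pickle.dump(d,open('cams.pkl','wb'))
for n in d:print(n,d[n]['intrinsics'],d[n]['eye'],d[n]['attitude'])
a=np.hstack([d[n]['image'] for n in d])[:,:,::-1]
cv2.imwrite('pics/top.png',cv2.resize(d['top']['image'][:,:,::-1],(800,600),interpolation=cv2.INTER_CUBIC))
cv2.imwrite('pics/scene.png',cv2.resize(d['scene']['image'][:,:,::-1],(800,600),interpolation=cv2.INTER_CUBIC))
E
```

```text
pics
{'clock': np.float64(0.0), 'eef_pos': array([ 0.112, -0.487,  0.23 ]), 'tool_rot': array([ 0.994,  0.113, -0.   , -0.001]), 'grip_width': np.float64(0.085), 'ft_force': array([ 0.651,  0.089, -0.309])}
scene [[497.04446492   0.         257.99578428]
 [  0.         497.04446492 197.79640954]
 [  0.           0.           1.        ]] [1.50701547 0.12825752 0.78098223] [ 0.58907249  0.67964549 -0.32967897 -0.28703205]
top [[476.9521195    0.         257.73469714]
 [  0.         476.9521195  193.17713642]
 [  0.           0.           1.        ]] [0.49890594 0.01244937 1.18653044] [-0.70346653  0.70960902 -0.02951045  0.02681429]
```

View pics/top.png

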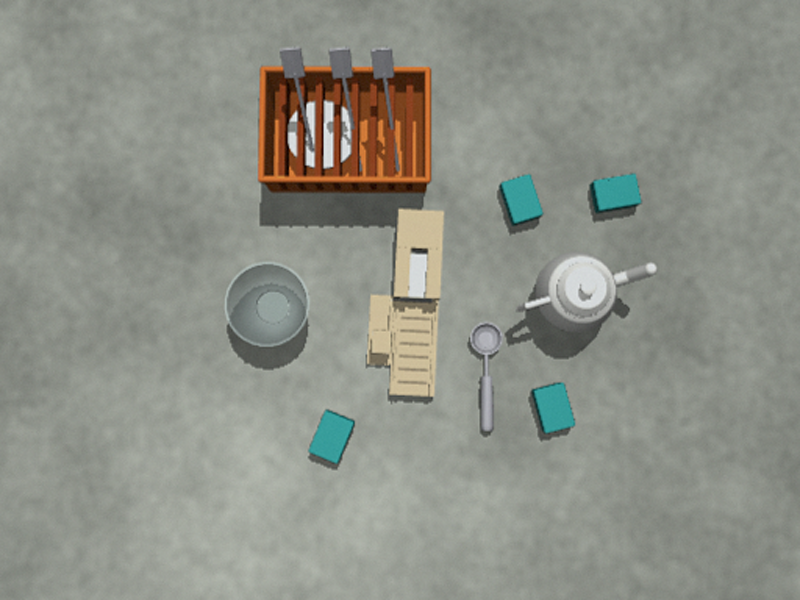

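View pics/scene.png

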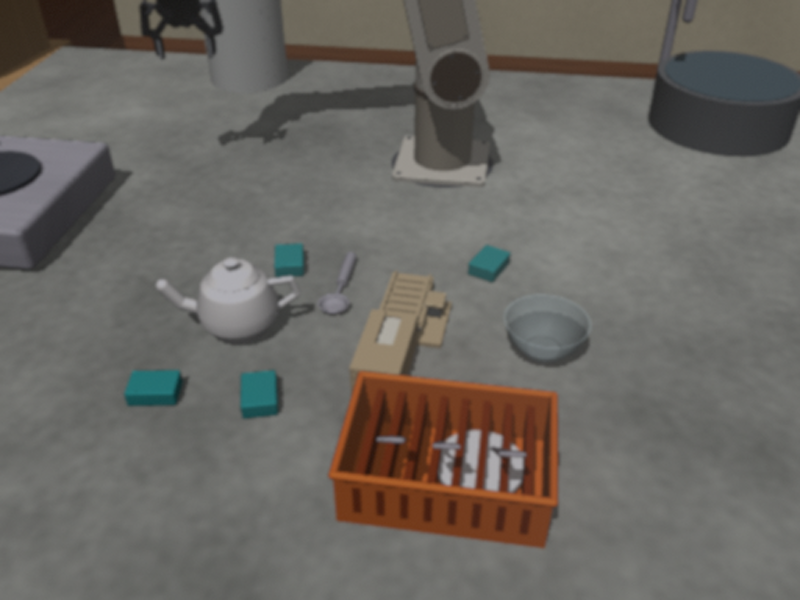

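The top view (800-px scale) shows the box roof at (418,255), the ledge at (413,350) running towards the robot, and the key cap at (379,346) on the left. The candidates for the soap:
- The off-white patch in the roof window at (418,272) fits the description: off-white and inside the bay.
- The four teal blocks at (521,200), (615,193), (553,408) and (332,437) are look-alikes in the wrong colour.
- The white pieces in the orange crate are a plate.

Next I'll measure the box and check the soap and key in one enlarged crop.

```bash
cat > h.py <<'E'
import numpy as np
from scipy.spatial.transform import Rotation as R
def ray(c,u,v):
    K=c['intrinsics'];d=np.array([(u-K[0,2])/K[0,0],(v-K[1,2])/K[1,1],1.])
    return np.array(c['eye']),R.from_quat(c['attitude']).apply(d)
def plane(c,u,v,z):
    e,d=ray(c,u,v);return e+d*(z-e[2])/d[2]
def proj(c,P):
    p=R.from_quat(c['attitude']).inv().apply(np.asarray(P)-c['eye']);K=c['intrinsics']
    return p[:2]/p[2]*[K[0,0],K[1,1]]+K[:2,2]
E
python3 - <<'E'
import pickle,cv2,numpy as np
from h import *
d=pickle.load(open('cams.pkl','rb'));c=d['top'];im=c['image']
hsv=cv2.cvtColor(im,cv2.COLOR_RGB2HSV)
m=cv2.inRange(hsv,(12,50,90),(28,255,255))
m[:125]=0
n,l,s,ce=cv2.connectedComponentsWithStats(m)
k=1+np.argmax(s[1:,4]);print(s[1:][s[1:,4]>50])
x0,y0,w,h=200,120,110,145
cv2.imwrite('pics/crop.png',cv2.resize(im[y0+5:y0+145,225:295,::-1],None,fx=4.2,fy=4.2,interpolation=cv2.INTER_CUBIC))
# edges per row for component (l any beige)
for r in list(range(132,258,3)):
    q=np.where(m[r,225:295])[0]+225
    if len(q):print(r,q[0],q[-1],len(q),end=' | ')
E
```

```text
[[ 235  133   49  121 3642]]
135 255 283 29 | 138 255 283 29 | 141 255 283 29 | 144 254 282 29 | 147 254 282 29 | 150 254 282 29 | 153 254 282 29 | 156 254 282 29 | 159 254 282 19 | 162 253 282 18 | 165 253 282 18 | 168 253 281 17 | 171 253 281 17 | 174 253 281 18 | 177 253 281 18 | 180 253 281 18 | 183 252 281 19 | 186 252 281 18 | 189 237 280 32 | 192 237 280 16 | 195 237 279 43 | 198 237 279 43 | 201 237 279 43 | 204 237 279 43 | 207 236 279 44 | 210 236 279 44 | 213 236 279 43 | 216 236 278 43 | 219 236 278 43 | 222 236 278 43 | 225 235 278 44 | 228 235 278 44 | 231 235 278 44 | 234 250 278 29 | 237 250 277 28 | 240 250 277 28 | 243 250 277 28 | 246 250 277 28 | 249 249 277 29 | 252 250 277 28 |
```

View pics/crop.png

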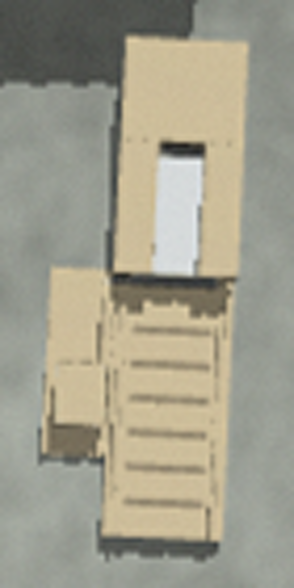

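The crop confirms the off-white soap in the roof window at crop pixel (178,215). The key cap spans rows 365–425 at column 78, and the ledge end is at row 538. Next I'll fit the box pose.

```bash
python3 - <<'E'
import pickle,cv2,numpy as np
from h import *
d=pickle.load(open('cams.pkl','rb'));c=d['top'];im=c['image']
hsv=cv2.cvtColor(im,cv2.COLOR_RGB2HSV)
m=cv2.inRange(hsv,(12,50,90),(28,255,255));m[:125]=0
def edges(r0,r1,z):
    L=[];Rr=[]
    for r in range(r0,r1):
        q=np.where(m[r,225:295])[0]+225
        L.append(plane(c,q[0]-.5,r,z)[:2]);Rr.append(plane(c,q[-1]+.5,r,z)[:2])
    return np.array(L),np.array(Rr)
def mid(L,Rr):
    M=(L+Rr)/2;p=np.polyfit(M[:,0],M[:,1],1);return p,np.mean(np.linalg.norm(L-Rr,axis=1)),M.mean(0)
a=mid(*edges(137,184,.056));b=mid(*edges(236,252,.025));
print('roof',a,'ledge',b)
dm=a[2]-b[2];yaw=np.arctan2(dm[1],dm[0]);print('yaw',yaw,np.arctan(a[0][0]))
def col(u,r0,r1):
    q=np.where(m[r0:r1,u])[0]+r0;return q[0]-.5,q[-1]+.5
ax=np.array([np.cos(yaw),np.sin(yaw)]);ay=np.array([-ax[1],ax[0]])
ends=[]
for u in range(258,280,4):
    t,_=col(u,128,150);e=col(u,235,262)[1]
    P=plane(c,u,t,.056)[:2]@ax;Q=plane(c,u,e,.022)[:2]@ax;ends.append((P,Q,P-Q))
print(np.round(ends,4))
P,Q,_=np.median(ends,0);ox=((P-.135)+(Q+.15))/2
oy=(a[2]@ay+b[2]@ay)/2
O=ox*ax+oy*ay;print('origin',O)
W=lambda x,y,z:np.r_[O+x*ax+y*ay,z]
for n in d:
    big=cv2.resize(d[n]['image'][:,:,::-1],None,fx=4,fy=4,interpolation=cv2.INTER_CUBIC)
    pts=[W(x,y,.038) for x in(-.088,-.052) for y in(.036,.066)]+[W(-.15,y,.025) for y in(-.031,.031)]+[W(x,y,.056) for x in(0,.135) for y in(-.035,.035)]
    uv=[proj(d[n],p) for p in pts]
    for u in uv: cv2.circle(big,tuple(int(v) for v in (u*4+1.5)),3,(255,0,255),-1)
    cc=(np.mean(uv,0)*4).astype(int)
    cv2.imwrite(f'pics/chk_{n}.png',big[max(0,cc[1]-290):cc[1]+290,cc[0]-200:cc[0]+200])
cv2.imwrite('pics/chk.png',np.hstack([cv2.resize(cv2.imread(f'pics/chk_{n}.png'),(400,580)) for n in d]))
# plan: midpoint, TCP
for n,p in(('key',W(-.066,.05,.038)),('chan',W(-.128,0,.038)),('mid',W(-.097,.025,0))):print(n,p)
print('u angle of key->chan in world deg',np.degrees(np.arctan2(*(W(-.128,0,0)-W(-.066,.05,0))[[1,0]])))
E
```

```text
roof (array([-0.06074506,  0.02380499]), np.float64(0.0697611024685318), array([ 0.66861267, -0.01680993])) ledge (array([-0.04079047,  0.01415799]), np.float64(0.06844602174860198), array([ 0.46921639, -0.00498156]))
yaw -0.05925146427041842 -0.06067051385600672
[[0.7313 0.4463 0.285 ]
 [0.7318 0.4467 0.285 ]
 [0.7323 0.4472 0.2851]
 [0.7303 0.4453 0.285 ]
 [0.7308 0.4458 0.285 ]
 [0.7313 0.4897 0.2416]]
origin [ 0.59671627 -0.01254497]
key [0.53379293 0.04127559 0.038     ]
chan [ 0.46894089 -0.00496522  0.038     ]
mid [0.50136691 0.01815519 0.        ]
u angle of key->chan in world deg -144.51036239895058
```

View pics/chk.png

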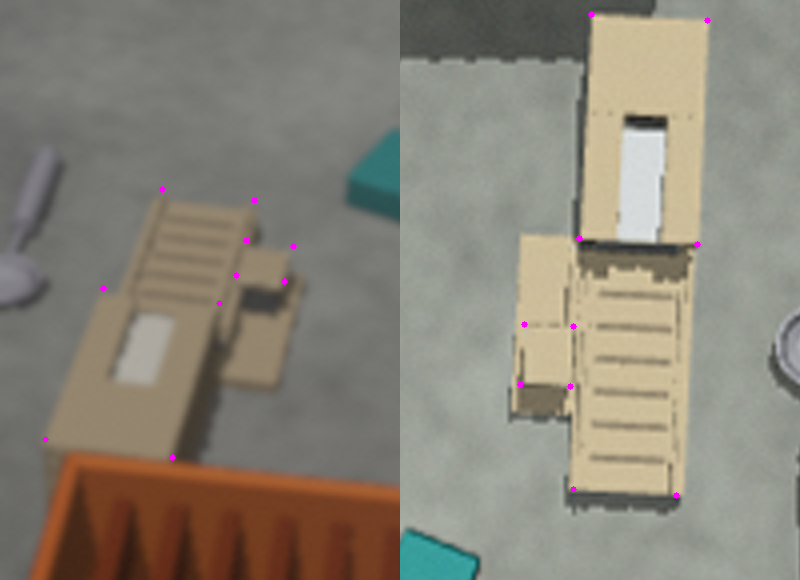

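>>> carry_out:
  plan:
    - {"dx":25,"dy":-20,"dz":0,"twist":-5.6,"fingers":-0.53}
    - {"dx":49,"dy":-40,"dz":0,"twist":-11.2,"fingers":-0.53}
    - {"dx":74,"dy":-61,"dz":0,"twist":-16.8,"fingers":-0.53}
    - {"dx":98,"dy":-81,"dz":0,"twist":-22.4,"fingers":-0.53}
    - {"dx":123,"dy":-101,"dz":0,"twist":-28,"fingers":-0.53}

```text
clock: 0.52
eef_pos: [0.2098, -0.3596, 0.2308]
tool_rot: [0.936, 0.352, -0.0, -0.001]
ft_force: [0.8, -0.2, -0.1]
grip_width: 0.0651
grasp_force: 0.0
```

>>> carry_out:
  plan:
    - {"dx":31,"dy":-6,"dz":0,"twist":-5.6,"fingers":-0.53}
    - {"dx":62,"dy":-13,"dz":0,"twist":-11.2,"fingers":-0.53}
    - {"dx":94,"dy":-19,"dz":0,"twist":-16.8,"fingers":-0.53}
    - {"dx":125,"dy":-25,"dz":0,"twist":-22.4,"fingers":-0.53}
    - {"dx":156,"dy":-31,"dz":0,"twist":-28,"fingers":-0.53}

```text
clock: 0.93
eef_pos: [0.3074, -0.2339, 0.2311]
tool_rot: [0.823, 0.568, -0.0, -0.0]
ft_force: [0.3, -0.1, 0.2]
grip_width: 0.0654
grasp_force: 0.0
```

>>> carry_out:
  plan:
    - {"dx":30,"dy":9,"dz":0,"twist":-5.6,"fingers":-0.53}
    - {"dx":61,"dy":18,"dz":0,"twist":-11.2,"fingers":-0.53}
    - {"dx":91,"dy":28,"dz":0,"twist":-16.8,"fingers":-0.53}
    - {"dx":122,"dy":37,"dz":0,"twist":-22.4,"fingers":-0.53}
    - {"dx":152,"dy":46,"dz":0,"twist":-28,"fingers":-0.53}

```text
clock: 1.35
eef_pos: [0.4048, -0.1084, 0.231]
tool_rot: [0.661, 0.751, -0.0, -0.0]
ft_force: [0.7, -0.7, 0.5]
grip_width: 0.065
grasp_force: 0.0
```

>>> carry_out:
  plan:
    - {"dx":23,"dy":22,"dz":20,"twist":-5.6,"fingers":-0.53}
    - {"dx":45,"dy":45,"dz":40,"twist":-11.2,"fingers":-0.53}
    - {"dx":68,"dy":67,"dz":60,"twist":-16.8,"fingers":-0.53}
    - {"dx":91,"dy":90,"dz":80,"twist":-22.4,"fingers":-0.53}
    - {"dx":113,"dy":112,"dz":100,"twist":-28,"fingers":-0.53}

```text
clock: 1.77
eef_pos: [0.5023, 0.0174, 0.13]
tool_rot: [0.459, 0.888, -0.0, -0.0]
ft_force: [0.9, -1.4, 0.3]
grip_width: 0.0653
grasp_force: 0.0
```

```bash
python3 - <<'E'
from workcell import bot,camera
import cv2,numpy as np,pickle
from h import *
o=bot.get_obs();print(o['eef_pos'],o['tool_rot'],o['joint_pos'],o['grip_width'])
d={n:camera(n) for n in('wrist','top')}
pickle.dump(d,open('cams2.pkl','wb'))
w=d['wrist'];print(w['intrinsics'],w['eye'],w['attitude'])
K=w['intrinsics'];O=np.array([.59672,-.01254]);y=-.05925
ax=np.array([np.cos(y),np.sin(y)]);ay=np.array([-ax[1],ax[0]])
im=w['image'][:,:,::-1].copy();im=cv2.resize(im,None,fx=1.5625,fy=1.5625,interpolation=cv2.INTER_CUBIC)
for x,yy,z in [(-.088,.036,.038),(-.052,.036,.038),(-.088,.066,.038),(-.052,.066,.038),(-.15,.031,.025),(-.15,-.031,.025),(0,.035,.056),(0,-.035,.056)]:
    P=np.r_[O+x*ax+yy*ay,z];p=R.from_quat(w['attitude']).inv().apply(P-w['eye'])
    r=np.hypot(*p[:2]);t=np.arctan2(r,p[2]);uv=p[:2]/r*t*K[0,0]+K[:2,2]
    cv2.circle(im,tuple(int(v) for v in uv*1.5625),3,(255,0,255),-1)
cv2.imwrite('pics/wrist1.png',im)
E
```

```text
[0.50229035 0.01742988 0.13003492] [ 4.59402221e-01  8.88228327e-01 -1.03429680e-04 -1.65434396e-04] [ 3.46978987e-02  3.14311923e-01 -1.69264145e-01  1.08761004e+00
 -1.82254280e-05  9.89342083e-01] 0.06528783481180071
[[297.31863964   0.         255.36206055]
 [  0.         297.31863964 193.71008869]
 [  0.           0.           1.        ]] [0.45735938 0.08247927 0.27156677] [0.94089251 0.29948892 0.04848826 0.15058738]
```

View pics/wrist1.png

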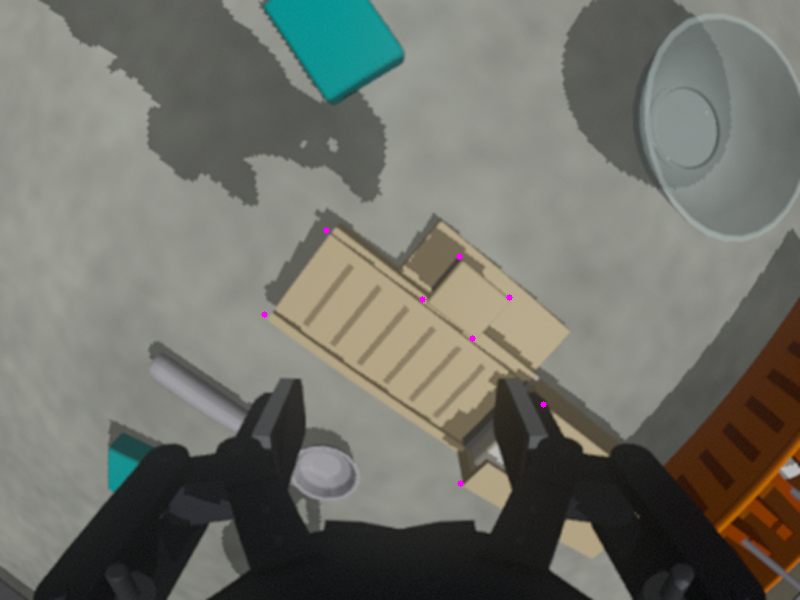

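The wrist picture shows the key cap at about (470,298) and the ledge end at (305,268), which puts the box about 2 mm towards +x and +y of my fit. The fingers' line is slanted correctly. I'll correct for that and descend to just above the key.

>>> carry_out:
  plan:
    - {"dx":3,"dy":1,"dz":25,"twist":0,"fingers":-0.53}
    - {"dx":3,"dy":1,"dz":50,"twist":0,"fingers":-0.53}
    - {"dx":3,"dy":1,"dz":70,"twist":0,"fingers":-0.53}
    - {"dx":3,"dy":1,"dz":84,"twist":0,"fingers":-0.53}
    - {"dx":3,"dy":1,"dz":84,"twist":0,"fingers":-0.53}

```text
clock: 2.28
eef_pos: [0.4977, 0.0182, 0.0445]
tool_rot: [0.462, 0.887, -0.002, -0.003]
ft_force: [-0.2, 0.5, -0.5]
grip_width: 0.0653
grasp_force: 0.0
```

```bash
python3 - <<'E'
from workcell import bot,camera
import cv2,numpy as np
o=bot.get_obs();print(o['eef_pos'],o['ft_force'])
w=camera('wrist')['image'];s=camera('scene')['image']
a=cv2.resize(w[130:330,150:400,::-1],(500,400),interpolation=cv2.INTER_CUBIC)
b=cv2.resize(s[150:250,220:295,::-1],(300,400),interpolation=cv2.INTER_CUBIC)
cv2.imwrite('pics/near.png',np.hstack([a,b]))
E
```

```text
[0.49765699 0.01817252 0.04449906] [-0.1955335   0.52664054 -0.4585111 ]
```

View pics/near.png

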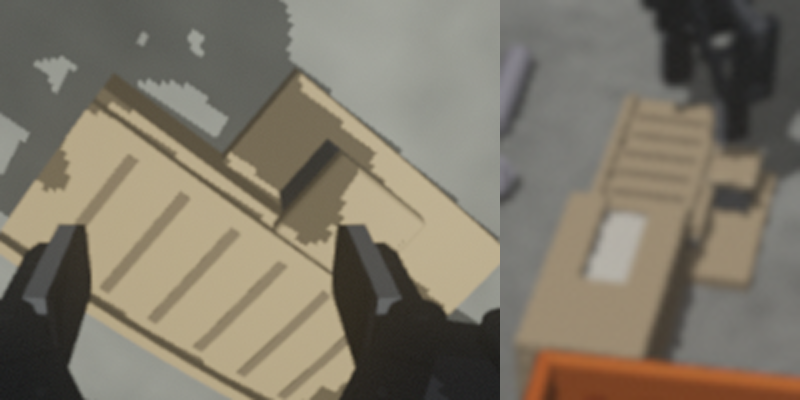

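The fingers stand above the channel (left finger) and the key side (right finger), with no contact yet. I'll settle and creep down.

>>> carry_out:
  plan:
    - {"dx":0,"dy":0,"dz":1,"twist":0,"fingers":-0.53}
    - {"dx":0,"dy":0,"dz":2,"twist":0,"fingers":-0.53}
    - {"dx":0,"dy":0,"dz":3,"twist":0,"fingers":-0.53}
    - {"dx":0,"dy":0,"dz":4,"twist":0,"fingers":-0.53}
    - {"dx":0,"dy":0,"dz":4,"twist":0,"fingers":-0.53}

```text
clock: 2.8
eef_pos: [0.5011, 0.0188, 0.0437]
tool_rot: [0.462, 0.887, 0.0, 0.0]
ft_force: [0.0, -0.1, -0.2]
grip_width: 0.0656
grasp_force: 0.0
```

```bash
python3 - <<'E'
from workcell import bot,camera
import cv2,numpy as np,pickle
from h import *
o=bot.get_obs();print(o['eef_pos'],o['tool_rot'],o['ft_force'])
w=camera('wrist');K=w['intrinsics']
def pr(P):
    p=R.from_quat(w['attitude']).inv().apply(P-w['eye']);r=np.hypot(*p[:2]);t=np.arctan2(r,p[2]);return p[:2]/r*t*K[0,0]+K[:2,2]
im=cv2.resize(w['image'][130:330,150:400,::-1],(750,600),interpolation=cv2.INTER_CUBIC)
O=np.array([.5987,-.0105]);y=-.05925
ax=np.array([np.cos(y),np.sin(y)]);ay=np.array([-ax[1],ax[0]])
dot=lambda P,c:cv2.circle(im,tuple(int(v) for v in (pr(P)-[150,130])*3),4,c,-1)
for x,yy,z in [(-.088,.036,.038),(-.052,.036,.038),(-.088,.066,.038),(-.052,.066,.038),(-.15,.031,.025),(-.15,-.031,.025)]: dot(np.r_[O+x*ax+yy*ay,z],(255,0,255))
T=R.from_quat(o['tool_rot'])
for s in(-1,1):
  for xx in(-.011,.011):
    for e in(.0325,.047):
      p=o['eef_pos']+T.apply([xx,s*e,-.006]);dot(p,(0,255,0))
  q=o['eef_pos']+T.apply([0,s*.0398,0]);dd=q[:2]-O;print('finger box',dd@ax,dd@ay)
cv2.imwrite('pics/near2.png',im)
E
```

```text
[0.50110511 0.01883317 0.04365361] [4.61834639e-01 8.86965978e-01 1.72053864e-04 2.99747584e-04] [ 0.00028444 -0.14746059 -0.17422492]
finger box -0.13035865112322031 -0.0012102008721526392
finger box -0.06796256766790579 0.048215365615665404
```

View pics/near2.png

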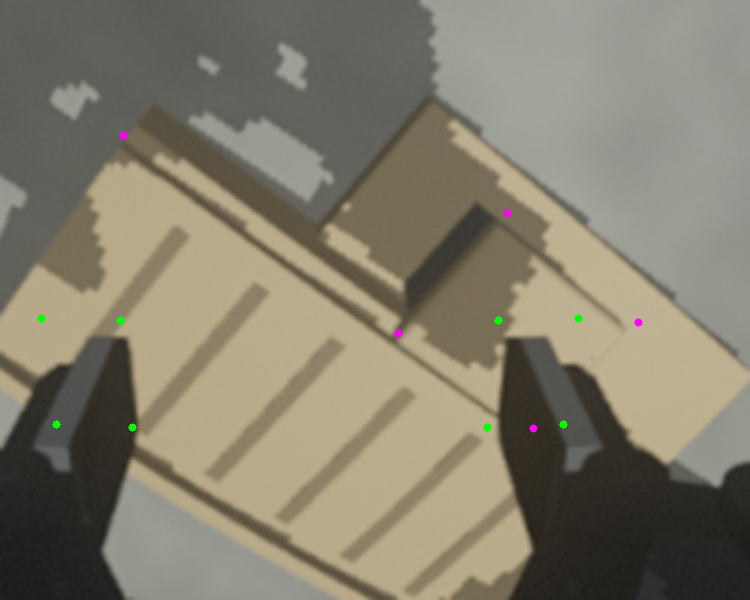

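The fingertips are only about 6 mm thick, so their centres sit at ±35.5 mm and the key finger is a little close to the lip. I'll shift 3 mm towards the key, open slightly, and go on down to find contact.

>>> carry_out:
  plan:
    - {"dx":1,"dy":1,"dz":1,"twist":0,"fingers":-0.6}
    - {"dx":2,"dy":2,"dz":3,"twist":0,"fingers":-0.6}
    - {"dx":2,"dy":2,"dz":5,"twist":0,"fingers":-0.6}
    - {"dx":2,"dy":2,"dz":6,"twist":0,"fingers":-0.6}
    - {"dx":2,"dy":2,"dz":7,"twist":0,"fingers":-0.6}

```text
clock: 3.27
eef_pos: [0.5012, 0.0217, 0.036]
tool_rot: [0.462, 0.887, -0.0, -0.0]
ft_force: [-0.5, -0.5, -0.9]
grip_width: 0.0685
grasp_force: 0.0
```

>>> carry_out:
  plan:
    - {"dx":0,"dy":0,"dz":1,"twist":0,"fingers":-0.6}
    - {"dx":0,"dy":0,"dz":2,"twist":0,"fingers":-0.6}
    - {"dx":0,"dy":0,"dz":3,"twist":0,"fingers":-0.6}
    - {"dx":0,"dy":0,"dz":4,"twist":0,"fingers":-0.6}
    - {"dx":0,"dy":0,"dz":4,"twist":0,"fingers":-0.6}

```text
clock: 3.68
eef_pos: [0.5013, 0.0216, 0.0321]
tool_rot: [0.462, 0.887, -0.0, -0.0]
ft_force: [0.4, -0.9, -0.3]
grip_width: 0.0683
grasp_force: 0.0
```

>>> carry_out:
  plan:
    - {"dx":0,"dy":0,"dz":1,"twist":0,"fingers":-0.6}
    - {"dx":0,"dy":0,"dz":2,"twist":0,"fingers":-0.6}
    - {"dx":0,"dy":0,"dz":3,"twist":0,"fingers":-0.6}
    - {"dx":0,"dy":0,"dz":4,"twist":0,"fingers":-0.6}
    - {"dx":0,"dy":0,"dz":4,"twist":0,"fingers":-0.6}

```text
clock: 4.1
eef_pos: [0.5016, 0.0217, 0.0285]
tool_rot: [0.462, 0.887, 0.0, 0.0]
ft_force: [-1.6, -0.1, 4.0]
grip_width: 0.0684
grasp_force: 1.5
```

Contact shows 4 N, at the height expected for the key top. Now I'll press through and hold.

>>> carry_out:
  plan:
    - {"dx":0,"dy":0,"dz":3,"twist":0,"fingers":-0.6}
    - {"dx":0,"dy":0,"dz":6,"twist":0,"fingers":-0.6}
    - {"dx":0,"dy":0,"dz":9,"twist":0,"fingers":-0.6}
    - {"dx":0,"dy":0,"dz":11,"twist":0,"fingers":-0.6}
    - {"dx":0,"dy":0,"dz":12,"twist":0,"fingers":-0.6}

```text
clock: 4.52
eef_pos: [0.502, 0.0219, 0.0178]
tool_rot: [0.462, 0.887, 0.001, 0.001]
ft_force: [-8.0, -0.3, 23.1]
grip_width: 0.0682
grasp_force: 11.6
```

>>> carry_out:
  plan:
    - {"dx":0,"dy":0,"dz":0,"twist":0,"fingers":-0.6}
    - {"dx":0,"dy":0,"dz":0,"twist":0,"fingers":-0.6}
    - {"dx":0,"dy":0,"dz":0,"twist":0,"fingers":-0.6}
    - {"dx":0,"dy":0,"dz":0,"twist":0,"fingers":-0.6}
    - {"dx":0,"dy":0,"dz":0,"twist":0,"fingers":-0.6}

```text
clock: 4.93
eef_pos: [0.502, 0.0219, 0.0181]
tool_rot: [0.462, 0.887, 0.001, 0.001]
ft_force: [-4.4, 0.5, 17.2]
grip_width: 0.0685
grasp_force: 8.8
```

```bash
python3 - <<'E'
from workcell import bot,camera
import cv2,numpy as np
a=camera('wrist')['image'];b=camera('top')['image']
cv2.imwrite('pics/press.png',np.hstack([cv2.resize(a[110:330,150:400,::-1],(500,440),interpolation=cv2.INTER_CUBIC),cv2.resize(b[125:265,225:305,::-1],(251,440),interpolation=cv2.INTER_CUBIC)]))
E
```

```text
(no output)
```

View pics/press.png

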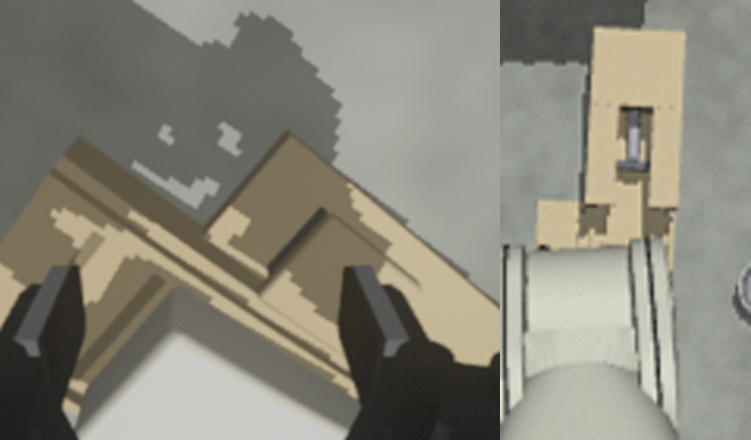

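The soap is out (off-white, at about (170,380)). It rests against the left finger, the bay is empty, and the key is bottomed. I'll confirm it is still before letting go.

```bash
cat > still.py <<'E'
from workcell import bot,camera
import cv2,numpy as np
f=lambda:camera('wrist')['image'].astype(int)
a=f()
for _ in range(4):f()
b=f();print(np.abs(a-b)[110:330,150:400].max(), (np.abs(a-b)[110:330,150:400].max(2)>25).sum(),bot.get_obs()['ft_force'])
E
python3 still.py
```

```text
13 0 [-5.34790885 -0.59847269 18.16981848]
```

>>> carry_out:
  plan:
    - {"dx":0.5,"dy":-0.5,"dz":0,"twist":0,"fingers":-0.6}
    - {"dx":1,"dy":-1,"dz":0,"twist":0,"fingers":-0.6}
    - {"dx":1.5,"dy":-1.5,"dz":0,"twist":0,"fingers":-0.6}
    - {"dx":2,"dy":-2,"dz":0,"twist":0,"fingers":-0.6}
    - {"dx":2,"dy":-2,"dz":0,"twist":0,"fingers":-0.6}

```text
clock: 5.75
eef_pos: [0.5018, 0.0218, 0.0182]
tool_rot: [0.462, 0.887, 0.001, 0.003]
ft_force: [0.3, -1.9, 11.4]
grip_width: 0.0683
grasp_force: 5.7
```

```bash
python3 still.py
```

```text
71 16 [ 1.10278206 -0.91780106 11.33928027]
```

>>> carry_out:
  plan:
    - {"dx":0,"dy":0,"dz":-3,"twist":0,"fingers":-0.6}
    - {"dx":0,"dy":0,"dz":-8,"twist":0,"fingers":-0.6}
    - {"dx":0,"dy":0,"dz":-16,"twist":0,"fingers":-0.6}
    - {"dx":0,"dy":0,"dz":-30,"twist":0,"fingers":-0.6}
    - {"dx":0,"dy":0,"dz":-50,"twist":0,"fingers":-0.6}

```text
clock: 6.47
eef_pos: [0.4959, 0.0221, 0.0648]
tool_rot: [0.462, 0.887, -0.002, -0.003]
ft_force: [0.3, -0.6, -0.5]
grip_width: 0.0681
grasp_force: 0.0
```

>>> carry_out:
  plan:
    - {"dx":0,"dy":0,"dz":-30,"twist":0,"fingers":-0.6}
    - {"dx":0,"dy":0,"dz":-60,"twist":0,"fingers":-0.6}
    - {"dx":0,"dy":0,"dz":-80,"twist":0,"fingers":-0.6}
    - {"dx":0,"dy":0,"dz":-90,"twist":0,"fingers":-0.6}
    - {"dx":0,"dy":0,"dz":-90,"twist":0,"fingers":-0.6}

```text
clock: 6.88
eef_pos: [0.4996, 0.0222, 0.1582]
tool_rot: [0.462, 0.887, 0.001, 0.001]
ft_force: [0.3, 0.8, -0.4]
grip_width: 0.0681
grasp_force: 0.0
```

```bash
python3 still.py; python3 - <<'E'
from workcell import bot,camera
import cv2,numpy as np
from h import *
a=camera('wrist');b=camera('scene')
cv2.imwrite('pics/end.png',np.hstack([cv2.resize(a['image'][:,:,::-1],(500,375)),cv2.resize(b['image'][150:250,220:300,::-1],(300,375),interpolation=cv2.INTER_CUBIC)]))
E
```

```text
114 4498 [-0.07914415  0.00616085  0.24898352]
```

View pics/end.png

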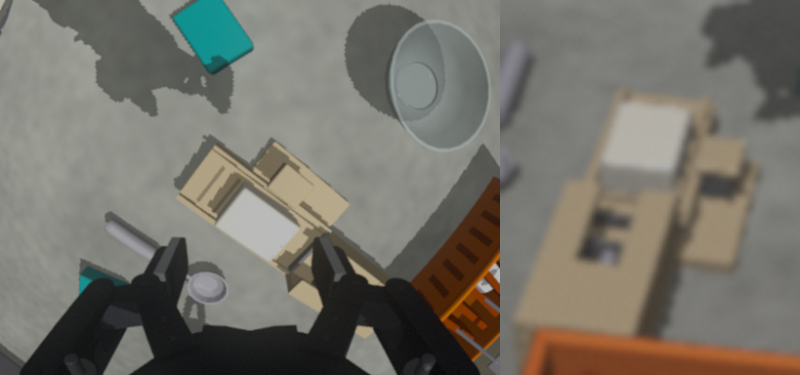

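The end view shows the soap lying in the channel at (257,223), clear of the gate and of the ledge end, with the key up. A final numeric check of position and stillness comes next.

```bash
python3 - <<'E'
from workcell import bot,camera
import cv2,numpy as np
from h import *
O=np.array([.5987,-.0105]);y=-.05925
ax=np.array([np.cos(y),np.sin(y)]);ay=np.array([-ax[1],ax[0]])
for i in range(12):
    w=camera('wrist')
    if i%11:continue
    K=w['intrinsics'];hsv=cv2.cvtColor(w['image'],cv2.COLOR_RGB2HSV)
    m=cv2.inRange(hsv,(0,0,185),(180,30,255));m[:,330:]=0;m[:180]=0
    n,l,s,c=cv2.connectedComponentsWithStats(m);k=1+np.argmax(s[1:,4])
    box=cv2.boxPoints(cv2.minAreaRect(np.argwhere(l==k)[:,::-1].astype(np.float32)))
    for uv in [c[k],*box]:
        q=uv-K[:2,2];r=np.hypot(*q);t=r/K[0,0]
        d=R.from_quat(w['attitude']).apply(np.r_[q/r*np.sin(t),np.cos(t)])
        P=w['eye']+d*(.046-w['eye'][2])/d[2];g=P[:2]-O;print(np.round([g@ax,g@ay],4),end=' ')
    print(bot.get_obs()['clock'])
E
```

```text
[-0.072   0.0006] [-0.102  -0.0228] [-0.1048  0.0216] [-0.0385  0.0227] [-0.0318 -0.0246] 7.3333
[-0.0721  0.0007] [-0.1018 -0.0227] [-0.1047  0.0213] [-0.0385  0.0228] [-0.0317 -0.024 ] 7.8833
```

The soap's centre is 72 mm in front of the gate, inside the allowed 40–115 mm. Its measured face of about 68 × 46 mm fits the soap, and it is not moving. The key is up and the hand is clear.

```bash
python3 -c "
from workcell import job_done
print(job_done())"
```

```text
the job is handed in; nothing more can be done
None
```

I pressed the key and stopped the soap with the other finger. It lies still on the ledge, centred about 72 mm in front of the gate, the key is back up with the hand clear, and the job was handed in at about 8 s; no verdict was shown.

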